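Tip the wafer adaptor plate out of its deep bin and stand it on the inspection easel

TASK

Press the orange-ribbed end of the black plate down into the well of the blue bin until the plate tips over the white ledge and stays leaning there by itself with its other edge up above the rim. Take it by that raised edge, draw it out and stand it on its ribbed end, centred on the ledge of the green-faced easel and leaning back flush against the face with the gold disc outward; let go only once it stands on the ledge. Leave the other things on the bench where they are.

Things in the scene. Friction and masses are not known exactly. Their poses are not given: they have to be found in the camera images.
- bin: Blue open bin fixed to the bench, outside 224 (x) x 96 (y) x 116 mm high, walls and bottom 6 mm thick, inside 212 x 84 mm. Origin: centre of its underside; z up, x along its length. Two white ledges cross it, tops at z = 101 mm: the tipping ledge at x = 6 to 26 mm and the end ledge at x = -106 to -82 mm, hollow between. The open well, x = 26 to 106 mm, reaches down to z = 6 mm.
- fulcrum (a point): Middle of the tipping ledge's top edge on the well side (bin x = 26, z = 101 mm); axes as the bin's. The plate starts level on both ledges with 64 to 74 mm of its ribbed end over the well. Bin and plate are slippery on each other (friction 0.15 to 0.25).
- plate_center (a point): Centre of the loose black plate, 190 (x) x 76 (y) x 6 mm (z), 0.15 to 0.31 kg. x points to the ribbed end, z out of the face with the flat gold disc (64 mm). An orange rib, 4 mm high, 5 mm wide, 70 mm long, lies across that face right at the ribbed end. In the bin it has about 4 mm play to each side wall.
- plate_foot (a point): Centre of the ribbed end's edge, 95 mm along +x from the plate's centre, halfway through the 6 mm thickness; axes as the plate's. Once tipped it stands at the bottom of the well against the bin's +x wall, and the plate leans on the tipping ledge at about 53 degrees from level.
- plate_head (a point): Centre of the plain end's edge, 95 mm along -x from the plate's centre, halfway through the thickness; axes as the plate's. Once tipped it stands about 57 mm above the ledge tops (42 mm above the rim).
- easel: White easel fixed to the bench; its green face looks along its own +x and leans back 25 degrees from upright. Origin: on the bench below the middle of the line where face and ledge meet; z up. Ledge: level, z = 30 mm, x = 0 to 24 mm, 120 mm wide (y), with a green front lip 8 mm high beyond it. A fully seated plate has plate_foot at x = 3, z = 31 mm and plate_head at x = -78, z = 203 mm.
- ledge (a point): Middle of the line where the easel's ledge and face meet, 30 mm above its origin; axes as the easel's. The face rises 120 mm along its slope from here to x = -51, z = 139 mm above the bench; 120 mm wide, 8 mm thick: a standing plate sticks out 70 mm above it.
- carrier: Round white wafer carrier with a clear lid, 110 mm across, 44 mm high; bystander. Origin: centre of its underside.
- solvent: White bottle with red cap, 66 mm across, 170 mm high; bystander. Origin: centre of its underside.
- mouse: Black computer mouse, 105 x 60 x 34 mm; bystander. Origin: centre of its underside.
- driver: Screwdriver with a blue handle, 170 mm long, lying; bystander. Origin: beneath its middle.
- dish: Shallow glass dish, 90 mm across, 18 mm high; bystander. Origin: centre of its underside.
- loupe: Dark metal loupe, 48 mm across, 45 mm high; bystander. Origin: centre of its underside.
Not all that is in view belongs to the job. Several things look just like the bin: the one meant starts farthest from the robot's base. Leave any turquoise look-alike of the part that bears plate_center alone.

How it is judged:
On the way, in this order (a step that is already met when the one before it is completed fails the run):
1. the plate stays tipped by itself: ribbed end down in the well, plain end at least 15 mm above the rim, fingers off it (z of plate_foot in the frame of bin below 0.05 m and z of plate_head in the frame of bin above 0.131 m and horizontal distance between plate_center and bin below 0.1 m and contact force between the fingers and plate below 0.1 N), for 0.2 s.
2. the plate is drawn out of the bin by its raised edge: ribbed end above the rim while held, plain end uppermost (z of plate_foot in the frame of bin above 0.118 m and angle between plate_center's own x axis and vertical above 2 rad and contact force between the fingers and plate above 0.5 N), for 0.1 s.
3. the ribbed end stands on the easel's ledge while the fingers still hold the plate (z of plate_foot in the frame of easel below 0.04 m and x of plate_foot in the frame of easel between -0.006 and 0.02 m and y of plate_foot in the frame of easel between -0.022 and 0.022 m and contact force between each of easel, the fingers and plate above 0.3 N), for 0.1 s.
At the end, for the whole second after the job is handed in: The plate stands at rest, released, on its ribbed end on the easel's ledge: foot edge on the ledge and at most 20 mm out from the face line, both ends within 22 mm of the easel's centre line, leaning back against the face, gold disc outward (z of plate_foot in the frame of easel between 0.024 and 0.04 m and x of plate_foot in the frame of easel between -0.006 and 0.02 m and y of plate_foot in the frame of easel between -0.022 and 0.022 m and y of plate_head in the frame of easel between -0.022 and 0.022 m and z of plate_head in the frame of easel above 0.185 m and x of plate_head in the frame of easel below -0.05 m and angle between plate_center's own z axis and vertical below 1.4 rad and linear speed of plate below 0.02 m/s); the robot touches nothing.
It fails at once if a bystander (carrier, bottle, mouse, screwdriver, dish or loupe) is moved by more than 30 mm (distance of any of carrier, solvent, mouse, driver, dish, loupe from where it was at the start of the episode above 0.03 m).
It also fails if it takes over 58 s, if anything falls off the work surface, if the arm or the gripper's body presses on something with over 40 N, if the wrist force passes 120 N, or if a joint passes its speed limit or range.

ROBOT

A 6-joint arm with a two-finger parallel gripper is mounted at the origin on the work surface. World frame = base frame: x ahead of the robot, y to its left, z up, the work surface at z = 0. Lengths are in m, angles in rad, forces in N, time in s.
With the tool pointing down it reaches from about 0.25 to 0.725 m from the base axis. Payload 9.7 kg.
Tool frame: the origin (TCP) lies midway between the tips of the shut fingers; the grasp point (between the pads) lies robot.grasp_offset behind it (robot.grasp_offset is the distance from the TCP to the grasp point, in m); z points along the fingers, y is the line along which they close (so a half turn about z gives the same grasp; the last joint's range is limited). The gripper opens to 85 mm and grips with 20 to 120 N. Pads are 22 mm wide; open, the fingers measure 114 mm over their backs; the gripper's body (76 mm by 85 mm) begins 54 mm behind the grasp point. The pads swing forward as they close: fully open they stand 13 mm farther back than shut.
Start: joints at [1.119, 0.087, 0.176, 1.66, 0, 1.571], TCP at [0.24, 0.495, 0.231] pointing down, gripper open.
Joint ranges: [-3.13, 3.13], [-0.85, 1.81], [-1.15, 1.24], [-2.2, 2.28], [-1.44, 1.52], [-3.14, 3.14]. Speed limits (rad/s): [2.22, 2.22, 2.57, 3.14, 3.14, 3.14].

INTERFACE

Orientations are given as a 3x3 rotation matrix whose columns are the frame's x, y, z axes.
In Python, from rig import robot, eyes, workorder gives the robot as it stands.
- The arm moves only by the tool play_rows, never from a script. Its argument "increments" is text: rows parted by semicolons, each of 4 numbers parted by spaces: the shift along the tool's x, y, z in mm, then the turn about the tool's z in degrees. In form: tx ty tz turn; .... A call has 1 to 20 rows; each row shifts and turns the commanded pose from where the row before left it, along the tool's axes as they then stand; what a row does not reach is not made up. A row lasts 1/8 s, in which the tool goes at most 62.5 mm and 10.7 degrees, less where a joint would pass 70% of its speed; a pose out of reach is approached as far as the arm can. A call is refused whole if a number of a shift passes 62.5 or a number of a turn 10.7, either way. A call with a gripper value outside its range is refused whole. "fingers" is the opening, from -1 (shut) to 1 (fully open), set as the call begins (left out, the last holds). The fingers move at their own pace and stop on an object; the grip force is fixed at half the most. Time passes only in rows, so rows that do not move let the fingers close. It gives the time, the measured TCP pose, the force, the opening and the grip force at its end, in the units of the state.
- robot.get_obs(): the state, without advancing time (a new reading comes with each control period).
- eyes.read_camera(name): name is "scene" or "top" or "wrist"; returns the picture (384x512x3 uint8, red, green, blue); there is no depth.
- eyes.camera_info(name): a dict with "fx", "fy", "cx", "cy" (pixels), "R" (3x3) and "t" (3): a world point X has camera coordinates R X + t. Camera axes: x right, y down, z forward; pixel columns grow to the right and rows downward; lengths in m; the calibration is good to about 2 mm. A picture is of the moment at which its call begins: read the wrist's pose just before it. camera_info takes no time and is no camera call; for the wrist camera it gives the pose at the moment of the call.
- workorder.job_done(): hands the job in; it is judged then, once.
The state is a dict: "time": time; "joint_positions": joint angles; "joint_velocities": joint speeds; "effort": joint torques, N m; "tool_pos": TCP position; "tool_rot": TCP orientation; "wrist_force": force on the tool from outside, world axes, zero at the start; "torque": the same for the moment, N m; "gripper_width": opening from 0.0 (shut) to 1.0 (fully open); "gripper_force": force on a finger pad.
Only numpy, scipy, OpenCV 4.12 (cv2) and the standard library are available. Lean on these libraries where they do the work, as an engineer would, in place of code of your own. Each camera call takes 0.05 s, during which the arm holds its last target. There are 200 camera calls.

## Working session

There is one attempt and no reset: what is moved stays moved. The work goes in short steps, Python scripts to look and compute and a tool call to move; the robot and the scene stay as the last step left them, time stands still between calls to the robot, and variables do not carry over. Pictures are saved under pics/ and viewed, at most 10 in all, crops included, and the job is handed in when it is done.

Besides the shell and the picture viewer there is one more tool, called in YAML: its name, and indented under it one key for each argument. play_rows: Moves the arm, as the interface text tells. Its arguments: {"type":"object","properties":{"increments":{"type":"string"},"fingers":{"type":"number"}},"required":["increments"]}

```bash
mkdir -p pics; ls; python3 - <<'E'
from rig import robot,eyes,workorder
import cv2,numpy as np
o=robot.get_obs();print(o,robot.grasp_offset)
for n in("top","scene"):
    im=eyes.read_camera(n);cv2.imwrite(f"pics/{n}0.png",cv2.resize(im[:,:,::-1],(800,600),interpolation=cv2.INTER_CUBIC));np.save(n+"0.npy",im)
    print(n,eyes.camera_info(n))
E
```

```text
pics
{'time': 0.0, 'joint_positions': array([1.11896780e+00, 8.74749267e-02, 1.75137087e-01, 1.65983555e+00,
       9.91512838e-06, 1.57077984e+00]), 'joint_velocities': array([-0.00016143,  0.00051581,  0.00061208, -0.00011223,  0.00040255,
        0.00037381]), 'effort': array([ 3.22715736e-03, -5.20387137e+01,  4.64804757e+01,  1.62244641e-02,
        2.57454549e-04,  1.46391648e-05]), 'tool_pos': array([0.2400278 , 0.49459073, 0.23057644]), 'tool_rot': array([[-8.99657446e-01,  4.36596047e-01, -6.10161684e-04],
       [ 4.36596473e-01,  8.99656599e-01, -1.23454659e-03],
       [ 9.93782509e-06, -1.37706347e-03, -9.99999052e-01]]), 'wrist_force': array([0.69931204, 0.04383716, 0.69508727]), 'torque': array([-0.0037989 ,  0.00071253, -0.00385922]), 'gripper_force': 0.0, 'gripper_width': 0.9990304053916013} 0.0187
top {'fx': 374.9703206801154, 'fy': 374.9703206801154, 'cx': 253.36141596115704, 'cy': 192.7382500208655, 'R': array([[ 0.00114824, -0.99999615,  0.00252795],
       [-0.98883073, -0.00151217, -0.14903524],
       [ 0.14903849, -0.00232859, -0.98882865]]), 't': array([0.00140439, 0.48579501, 1.08990386])}
scene {'fx': 352.6578648171294, 'fy': 352.6578648171294, 'cx': 258.1943516871392, 'cy': 195.47681646950326, 'R': array([[-0.07648799,  0.99706823,  0.00212935],
       [ 0.8381488 ,  0.06545325, -0.5415002 ],
       [-0.54005202, -0.03963355, -0.84069792]]), 't': array([ 0.04757908, -0.37396788,  1.52798881])}
```

View pics/top0.png

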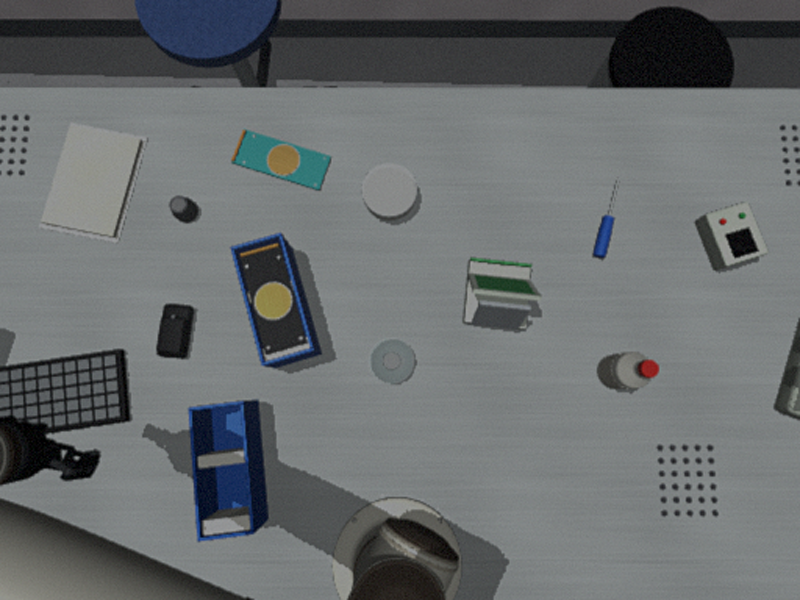

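View pics/scene0.png

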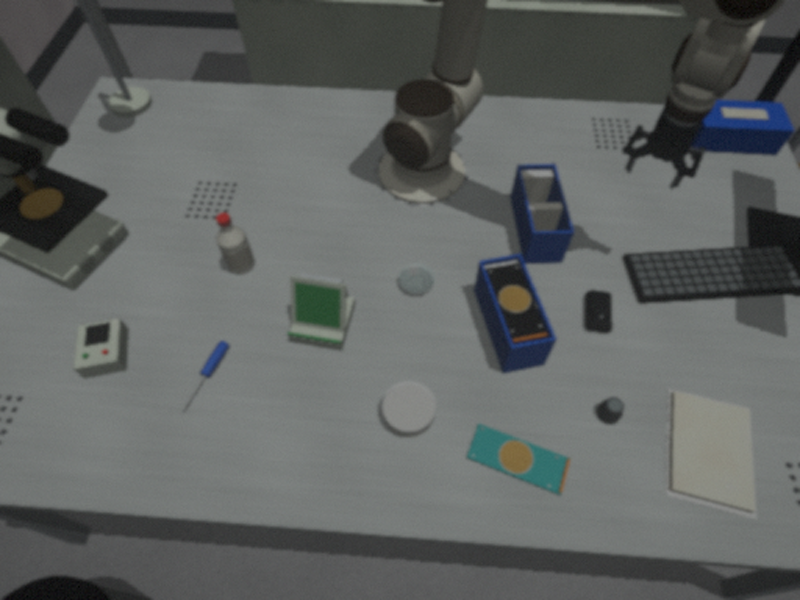

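The pixels below are in the 800x600 views. There are three bin-like things:
- **A:** top (275,300) and scene (513,312), holding the black plate.
- **B:** top (228,470), empty.
- **C:** scene (745,125), blue with a white top.

The turquoise look-alike plate is at top (282,160). The easel is at top (502,290), with its face looking up-image, away from the robot. I'll measure the distances and crop A.

```bash
cat > h.py <<'E'
import numpy as np,cv2
from rig import robot,eyes,workorder
def ray(ci,uv,z):
    uv=np.atleast_2d(np.array(uv,float));R=np.array(ci["R"]);c=-R.T@np.array(ci["t"])
    d=np.c_[(uv[:,0]-ci["cx"])/ci["fx"],(uv[:,1]-ci["cy"])/ci["fy"],np.ones(len(uv))]@R
    return c+d*((z-c[2])/d[:,2])[:,None]
def proj(ci,X):
    p=np.atleast_2d(X)@np.array(ci["R"]).T+ci["t"];return np.c_[p[:,0]/p[:,2]*ci["fx"]+ci["cx"],p[:,1]/p[:,2]*ci["fy"]+ci["cy"]]
def blobs(im,lo,hi,amin=15):
    m=cv2.inRange(cv2.cvtColor(im,cv2.COLOR_RGB2HSV),lo,hi)
    c,_=cv2.findContours(m,cv2.RETR_EXTERNAL,cv2.CHAIN_APPROX_NONE)
    return sorted([k for k in c if cv2.contourArea(k)>=amin],key=cv2.contourArea)[::-1]
E
python3 - <<'E'
from h import *
ct,cs=eyes.camera_info("top"),eyes.camera_info("scene")
k=.64
for n,uv,c in(("A",(275*k,300*k),ct),("B",(228*k,470*k),ct),("C",(745*k,118*k),cs)):
    p=ray(c,uv,.11)[0];print(n,p.round(3),np.hypot(*p[:2]).round(3))
im=np.load("top0.npy")
print("blue");
for b in blobs(im,(105,120,50),(125,255,255),60):
    r=cv2.minAreaRect(b);print(np.round(r[0]),np.round(r[1]),round(r[2],1),cv2.approxPolyDP(b,4,True)[:,0].tolist())
print("orange/gold")
for b in blobs(im,(8,80,60),(32,255,255),12):
    r=cv2.minAreaRect(b);print(r,cv2.contourArea(b))
print("green")
for b in blobs(im,(45,80,30),(85,255,255),12):
    print(cv2.minAreaRect(b),cv2.contourArea(b),cv2.approxPolyDP(b,2,True)[:,0].tolist())
a=cv2.resize(im[140:245,135:215],None,fx=5,fy=5,interpolation=cv2.INTER_CUBIC);b=cv2.resize(im[155:220,285:355],None,fx=5,fy=5,interpolation=cv2.INTER_CUBIC)
o=np.zeros((525,800,3),np.uint8);o[:525,:400]=a;o[:325,420:770]=b
cv2.imwrite("pics/crop1.png",o[:,:,::-1])
E
```

```text
A [0.476 0.219 0.11 ] 0.524
B [0.181 0.291 0.11 ] 0.342
C [-0.152  0.863  0.11 ] 0.876
blue
[141. 301.] [86. 37.] 85.6 [[156, 257], [121, 261], [127, 345], [162, 340]]
[174. 193.] [82. 35.] 74.5 [[179, 149], [148, 158], [167, 232], [178, 234], [201, 223]]
[132.  18.] [37. 90.] 90.0 [[87, 4], [100, 27], [133, 37], [163, 25], [177, 0]]
[386. 151.] [ 8. 27.] 14.0 [[390, 138], [380, 163], [387, 162]]
orange/gold
((174.5, 191.5), (21.0, 21.0), 90.0) 348.5
((181.0, 101.99999237060547), (18.384777069091797, 18.384775161743164), 45.0) 263.0
((165.3867950439453, 159.603759765625), (2.747211456298828, 24.312820434570312), 74.05460357666016) 43.5
((152.20101928710938, 92.57731628417969), (1.7948954105377197, 20.605396270751953), 21.037511825561523) 19.0
green
((322.52044677734375, 181.82594299316406), (37.91497802734375, 7.47783899307251), 6.709836959838867) 212.5 [[304, 177], [309, 184], [341, 187], [336, 180]]
((319.9944763183594, 167.55206298828125), (38.31462860107422, 1.9366685152053833), 6.009006023406982) 38.0 [[301, 165], [339, 170]]
```

View pics/crop1.png

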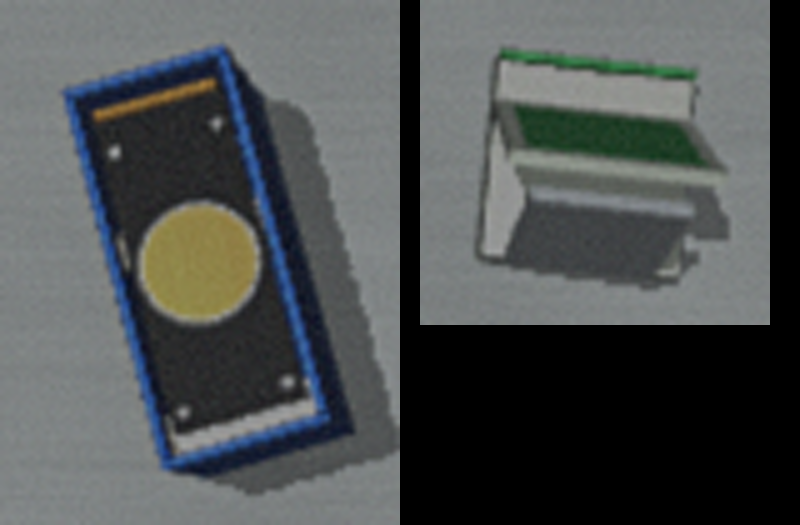

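Bin A holds the black plate with the orange rib at its far end, and B is empty. C is 0.88 m away, out of reach and just a closed box, so A is the bin. Next: poses from the corner pixels.

```bash
python3 - <<'E'
from h import *
ct=eyes.camera_info("top");im=np.load("top0.npy")
A=lambda L:np.array(L)/5-.4+np.array([135,140]);B=lambda L:(np.array(L)-[420,0])/5-.4+np.array([285,155])
c=ray(ct,A([[65,92],[225,46],[327,418],[165,468]]),.116);print("rim",c.round(4))
print("len",[np.linalg.norm(c[i]-c[(i+1)%4]).round(4) for i in range(4)])
ax=(c[0]+c[1]-c[2]-c[3])[:2];yaw=np.arctan2(ax[1],ax[0]);o=c.mean(0)[:2];print("bin",o,np.degrees(yaw))
d=ray(ct,A([[200,263]]),.107)[0];r=ray(ct,A([[155,101]]),.111)[0]
R=np.array([[np.cos(yaw),-np.sin(yaw)],[np.sin(yaw),np.cos(yaw)]])
for n,p in(("disc",d),("rib",r)):print(n,p,"in bin",(R.T@(p[:2]-o)).round(4))
l=ray(ct,B([[500,50],[696,73]]),.038);f=ray(ct,B([[497,103],[690,124]]),.030);t=ray(ct,B([[507,150],[728,168]]),.139)
for n,q in(("lip",l),("line",f),("top",t)):
    e=q[0]-q[1];print(n,q.round(4).tolist(),"mid",q.mean(0).round(4),"len",np.linalg.norm(e).round(4),"yaw x",np.degrees(np.arctan2(-e[0],e[1])).round(1))
T=robot.get_obs()["tool_rot"];print("tool y yaw",np.degrees(np.arctan2(T[1,1],T[0,1])))
E
```

```text
rim [[0.5726 0.3013 0.116 ]
 [0.5996 0.2117 0.116 ]
 [0.3887 0.1491 0.116 ]
 [0.3612 0.2373 0.116 ]]
len [np.float64(0.0935), np.float64(0.2199), np.float64(0.0924), np.float64(0.2209)]
bin [0.48053174 0.22486277] 16.680001687941687
disc [0.47634412 0.22373242 0.107     ] in bin [-0.0043  0.0001]
rib [0.56871623 0.25144174 0.111     ] in bin [0.0921 0.0001]
lip [[0.5721, -0.1412, 0.038], [0.5581, -0.2598, 0.038]] mid [ 0.5651 -0.2005  0.038 ] len 0.1194 yaw x -6.8
line [[0.541, -0.1398, 0.03], [0.5281, -0.257, 0.03]] mid [ 0.5346 -0.1984  0.03  ] len 0.1178 yaw x -6.2
top [[0.4931, -0.1308, 0.139], [0.4833, -0.2515, 0.139]] mid [ 0.4882 -0.1911  0.139 ] len 0.1211 yaw x -4.6
tool y yaw 64.11527834731986
```

play_rows:
  increments: "0 0 0 -10.7; 0 0 0 -10.7; 0 0 0 -10.6; 0 0 0 -10.6; 0 0 0 0"
  fingers: -1

```text
time: 0.72
tool_pos: [0.2401, 0.4947, 0.2309]
tool_rot: [[-0.958, -0.286, -0.0], [-0.286, 0.958, -0.001], [0.0, -0.0, -1.0]]
wrist_force: [-0.1, -0.3, -0.8]
gripper_width: -0.0
gripper_force: 0.0
```

```bash
cat > go.py <<'E'
import sys
from h import *
# go.py bin|easel x y z(TCP height) in frame -> shift in tool axes (mm), turn (deg) to align tool y with frame y
F={"bin":(0.4805,0.2249,16.7),"easel":(0.535,-0.198,-6.2)}
def rel(fr,X):
    ox,oy,a=F[fr];a=np.radians(a);return np.array([ox+X[0]*np.cos(a)-X[1]*np.sin(a),oy+X[0]*np.sin(a)+X[1]*np.cos(a),X[2]])
def inv(fr,P):
    ox,oy,a=F[fr];a=np.radians(a);d=np.array(P)-[ox,oy,0];return np.array([d[0]*np.cos(a)+d[1]*np.sin(a),-d[0]*np.sin(a)+d[1]*np.cos(a),d[2]])
if __name__=="__main__":
    o=robot.get_obs();T=o["tool_rot"];fr=sys.argv[1];X=np.array(list(map(float,sys.argv[2:5])))/1000
    yy=np.degrees(np.arctan2(T[1,1],T[0,1]))
    print("t",o["time"],"tool in frame",(inv(fr,o["tool_pos"])*1000).round(1),"shift",(T.T@(rel(fr,X)-o["tool_pos"])*1000).round(1),"turn",round(-(F[fr][2]+90-yy),1),"q",o["joint_positions"].round(2),"tool x in frame",(T.T[0]@[np.cos(np.radians(F[fr][2])),np.sin(np.radians(F[fr][2])),0]).round(2))
E
python3 go.py bin 76 0 150
```

```text
t 0.725 tool in frame [-152.8  327.5  230.9] shift [-229.1 -327.3   81. ] turn -0.1 q [ 1.12  0.09  0.18  1.66 -0.    0.83] tool x in frame -1.0
```

play_rows:
  increments: "-19 -27 0 0; -19 -27 0 0; -19 -27 0 0; -19 -27 0 0; -19 -27 0 0; -19 -27 0 0; -19 -27 0 0; -19 -27 0 0; -19 -27 0 0; -19 -27 0 0; -19 -27 0 0; -20 -30 0 0; 0 0 40 0; 0 0 40 0; 0 0 0 0; 0 0 0 0"

```text
time: 2.72
tool_pos: [0.5538, 0.2477, 0.153]
tool_rot: [[-0.958, -0.286, 0.001], [-0.286, 0.958, 0.001], [-0.001, 0.0, -1.0]]
wrist_force: [0.2, -0.0, 0.8]
gripper_width: 0.002
gripper_force: 0.0
```

```bash
python3 go.py bin 76 0 130
```

```text
t 2.725 tool in frame [ 76.8   0.8 153. ] shift [ 0.8 -0.8 23. ] turn -0.1 q [ 0.42  0.21  0.16  1.52 -0.    0.13] tool x in frame -1.0
```

Now press: 153 down to about 60 mm.

play_rows:
  increments: "0 0 15 0; 0 0 15 0; 0 0 12 0; 0 0 8 0; 0 0 8 0; 0 0 8 0; 0 0 8 0; 0 0 8 0; 0 0 6 0; 0 0 4 0; 0 0 0 0; 0 0 0 0"

```text
time: 4.22
tool_pos: [0.5536, 0.2475, 0.0596]
tool_rot: [[-0.958, -0.288, 0.0], [-0.288, 0.958, 0.0], [-0.0, 0.0, -1.0]]
wrist_force: [0.1, -0.3, 0.0]
gripper_width: 0.002
gripper_force: 0.0
```

```bash
python3 - <<'E'
from h import *
im=eyes.read_camera("scene");cv2.imwrite("pics/s1.png",cv2.resize(im[150:260,280:380,::-1],None,fx=5,fy=5,interpolation=cv2.INTER_CUBIC))
E
```

```text
(no output)
```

View pics/s1.png

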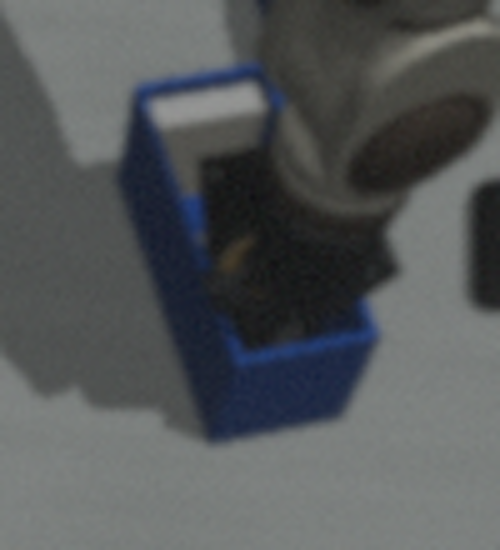

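The plate has tipped: its head is up at about (230,180) in the crop and there's no force on the tool. I'll rise and look with the wrist camera.

play_rows:
  increments: "0 0 -20 0; 0 0 -40 0; 0 0 -40 0; 0 0 -40 0; 0 0 -40 0; 20 0 0 0; 25 0 0 0; 25 0 0 0; 0 0 0 0; 0 0 0 0"
  fingers: -1

```text
time: 5.52
tool_pos: [0.4869, 0.2275, 0.2396]
tool_rot: [[-0.958, -0.288, 0.001], [-0.288, 0.958, 0.0], [-0.001, 0.0, -1.0]]
wrist_force: [1.2, -0.1, -0.2]
gripper_width: 0.002
gripper_force: 0.0
```

```bash
python3 - <<'E'
from h import *
from go import rel
ci=eyes.camera_info("wrist");im=eyes.read_camera("wrist");np.save("w1.npy",im);np.save("w1c.npy",ci,allow_pickle=True)
g=cv2.resize(im,(800,600),interpolation=cv2.INTER_CUBIC)[:,:,::-1].copy();cv2.imwrite("pics/w1.png",g)
for n,X in(("headL",(-.008,.038,.158)),("headR",(-.008,-.038,.158)),("rim+",(.112,.048,.116)),("rim-",(.112,-.048,.116)),("rim-x",(-.112,.048,.116))):
    print(n,proj(ci,rel("bin",X)).round(1)*800/512)
import subprocess;print(subprocess.run("python3 go.py bin 0 0 200",shell=True,capture_output=True,text=True).stdout)
E
```

```text
headL [[471.875 289.375]]
headR [[324.53125 289.375  ]]
rim+ [[468.75    445.78125]]
rim- [[327.65625 445.625  ]]
rim-x [[487.1875  83.75  ]]
t 5.575 tool in frame [  7.    0.7 239.3] shift [ 7.  -0.7 39.3] turn 0.0 q [0.44 0.06 0.16 1.67 0.   0.15] tool x in frame -1.0
```

View pics/w1.png

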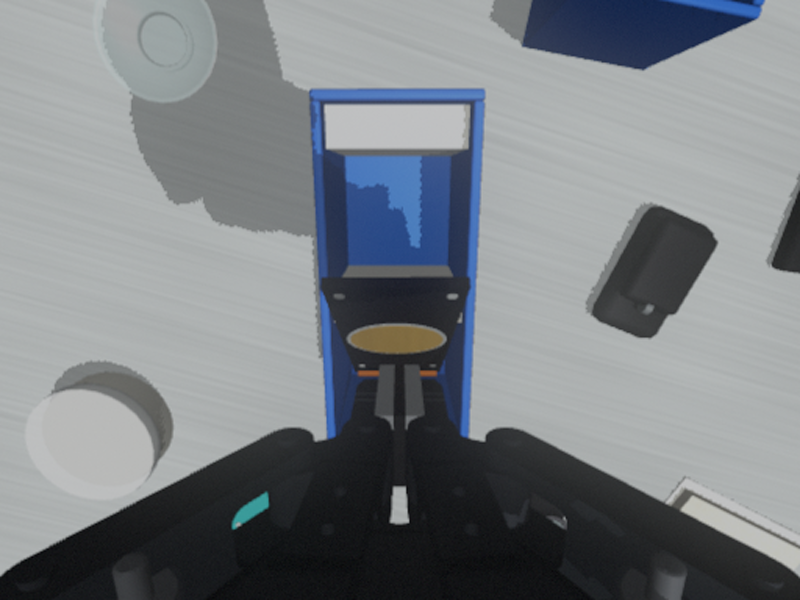

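The plate is tipped by itself: its head edge runs from (321,280) to (469,280), level in the picture and about 1.5 mm to −y. The foot and rib are down at (398,373). I'll open, straddle the head from above and close on its side edges.

play_rows:
  increments: "7 -2.2 0 0; 0 0 0 0; 0 0 0 0; 0 0 0 0; 0 0 20 0; 0 0 20 0; 0 0 20 0; 0 0 10 0; 0 0 0 0"
  fingers: 1

```text
time: 6.7
tool_pos: [0.4802, 0.2231, 0.1689]
tool_rot: [[-0.958, -0.288, -0.001], [-0.288, 0.958, -0.0], [0.001, -0.0, -1.0]]
wrist_force: [0.2, -0.7, 0.7]
gripper_width: 0.997
gripper_force: 0.0
```

```bash
python3 - <<'E'
from h import *
from go import rel
ci=eyes.camera_info("wrist");im=eyes.read_camera("wrist")
cv2.imwrite("pics/w2.png",cv2.resize(im,(800,600),interpolation=cv2.INTER_CUBIC)[:,:,::-1])
import subprocess;print(subprocess.run("python3 go.py bin 0 -1.5 122",shell=True,capture_output=True,text=True).stdout)
E
```

```text
t 6.75 tool in frame [ -0.6  -1.6 169.6] shift [-0.5  0.1 47.6] turn 0.0 q [ 0.44  0.02 -0.01  1.54 -0.    0.14] tool x in frame -1.0
```

View pics/w2.png

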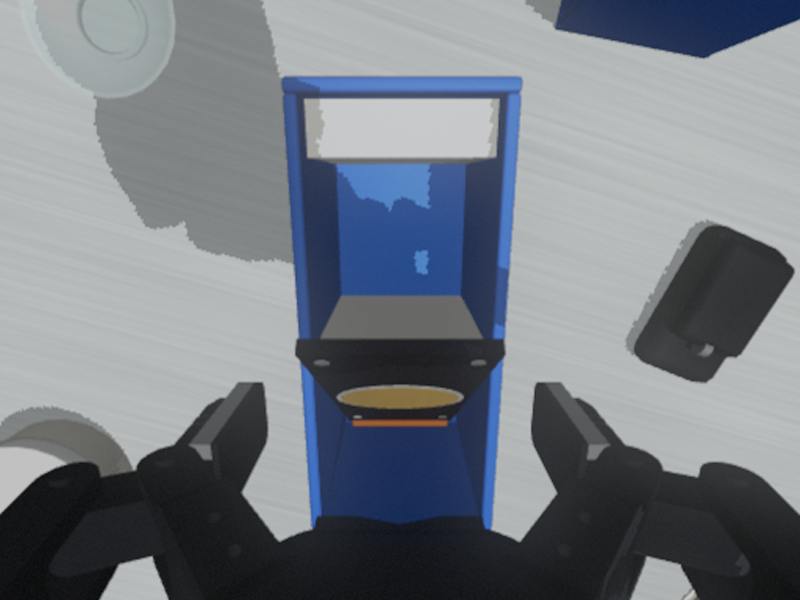

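Head (296–504) is centred between the pads (267–533). Descend and close.

play_rows:
  increments: "0 0 15 0; 0 0 12 0; 0 0 8 0; 0 0 6 0; 0 0 6 0; 0 0 0 0; 0 0 0 0"

```text
time: 7.62
tool_pos: [0.4805, 0.2233, 0.1226]
tool_rot: [[-0.958, -0.288, 0.0], [-0.288, 0.958, 0.0], [-0.0, 0.0, -1.0]]
wrist_force: [1.4, -0.4, 0.6]
gripper_width: 0.999
gripper_force: 0.0
```

play_rows:
  increments: "0 0 0 0; 0 0 0 0; 0 0 0 0; 0 0 0 0"
  fingers: -1

```text
time: 8.12
tool_pos: [0.4806, 0.2233, 0.1231]
tool_rot: [[-0.958, -0.288, 0.001], [-0.288, 0.958, 0.0], [-0.001, 0.0, -1.0]]
wrist_force: [-1.5, -1.8, 5.1]
gripper_width: 0.874
gripper_force: 68.9
```

```bash
python3 - <<'E'
from h import *
im=eyes.read_camera("wrist")
cv2.imwrite("pics/w3.png",cv2.resize(im,(800,600),interpolation=cv2.INTER_CUBIC)[:,:,::-1])
import subprocess;print(subprocess.run("python3 go.py bin 0 -1.5 122",shell=True,capture_output=True,text=True).stdout)
E
```

```text
t 8.175 tool in frame [ -0.4  -1.6 123.1] shift [-0.4  0.1  1.1] turn 0.0 q [ 0.43  0.02 -0.1   1.45 -0.    0.14] tool x in frame -1.0
```

View pics/w3.png

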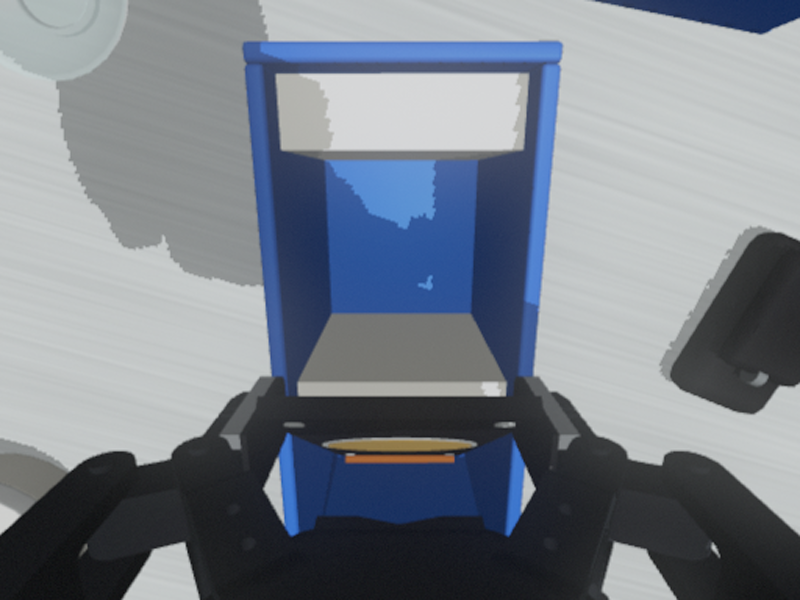

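Gripped at 69 N on both side edges. Pivot the plate upright about its foot in the well before lifting.

play_rows:
  increments: "-6 0 -4.5 0; -6.3 0 -4.1 0; -6.4 0 -4 0; -6.6 0 -3.6 0; -6.7 0 -3.3 0; -6.9 0 -3 0; -7 0 -2.7 0; -7.1 0 -2.5 0; 0 0 0 0"

```text
time: 9.3
tool_pos: [0.5318, 0.2387, 0.1501]
tool_rot: [[-0.958, -0.288, 0.001], [-0.288, 0.958, 0.0], [-0.001, 0.0, -1.0]]
wrist_force: [-0.1, -0.7, -3.2]
gripper_width: 0.869
gripper_force: 72.6
```

```bash
python3 - <<'E'
from h import *
im=eyes.read_camera("wrist");a=cv2.resize(im,(500,375),interpolation=cv2.INTER_AREA)
s=cv2.resize(eyes.read_camera("scene")[140:260,275:385],(300,327))
o=np.zeros((375,800,3),np.uint8);o[:,:500]=a;o[:327,500:]=s
cv2.imwrite("pics/w4.png",o[:,:,::-1])
E
```

```text
(no output)
```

View pics/w4.png

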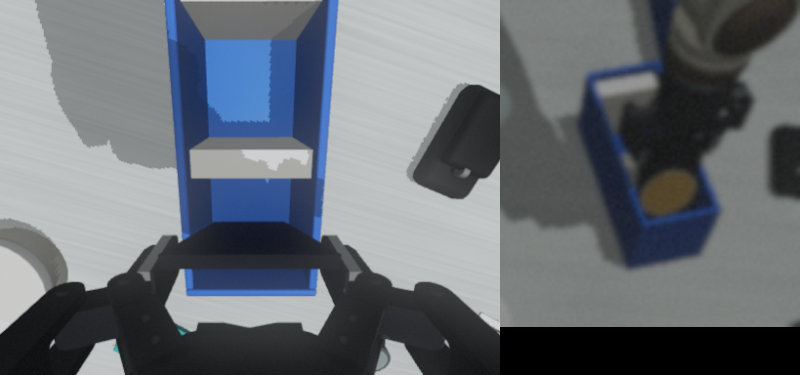

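The plate is upright at about 72°, with its back just visible under the head edge and the disc facing +x. Lift it clear of the bin.

play_rows:
  increments: "1 0 -6 0; 2 0 -12 0; 2 0 -18 0; 2 0 -20 0; 2 0 -20 0; 0 0 -20 0; 0 0 -20 0; 0 0 -20 0; 0 0 -10 0; 0 0 0 0; 0 0 0 0"

```text
time: 10.78
tool_pos: [0.5224, 0.2358, 0.2953]
tool_rot: [[-0.958, -0.288, -0.001], [-0.288, 0.958, -0.0], [0.001, -0.0, -1.0]]
wrist_force: [-0.9, 0.1, -1.9]
gripper_width: 0.868
gripper_force: 72.5
```

```bash
python3 - <<'E'
from h import *
s=cv2.resize(eyes.read_camera("scene")[100:260,240:400],(600,600),interpolation=cv2.INTER_CUBIC)
cv2.imwrite("pics/s5.png",s[:,:,::-1])
import subprocess;print(subprocess.run("python3 go.py easel 0 0 300",shell=True,capture_output=True,text=True).stdout)
E
```

```text
t 10.825 tool in frame [-59.4 429.9 295.2] shift [ 112.6 -419.1   -4.6] turn 22.9 q [0.42 0.18 0.41 1.8  0.   0.13] tool x in frame -0.92
```

View pics/s5.png

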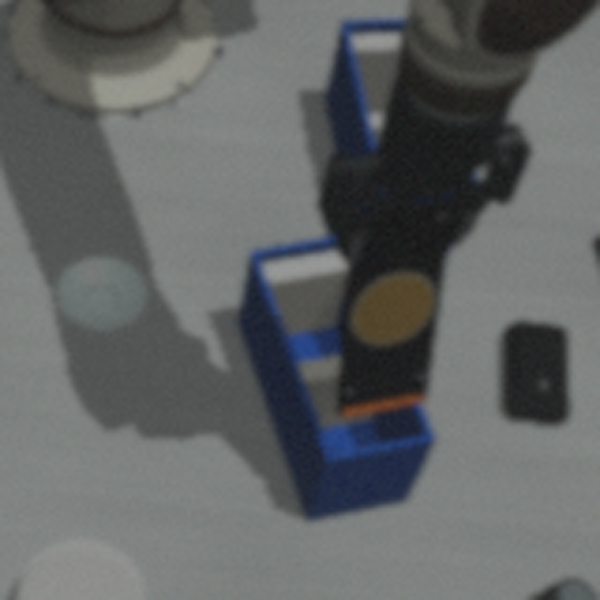

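```bash
python3 - <<'E'
from h import *
from go import F
ci=eyes.camera_info("scene");o=robot.get_obs();T=o["tool_rot"];p=o["tool_pos"]
a=ray(ci,(342,207.6),.5)[0];b=ray(ci,(342,207.6),0)[0]
n=T[:,1];s=((p-a)@n)/((b-a)@n);q=a+s*(b-a);print("rib rel tool (tool axes)",(T.T@(q-p)*1000).round(1),q.round(4))
E
```

```text
rib rel tool (tool axes) [-54.9  -0.  133.8] [0.5747 0.2515 0.1613]
```

play_rows:
  increments: "0 -5 0 5; 0 -15 0 6; 0 -20 0 6; 0 -25 0 5.9; -1 -28 0 0; -1 -28 0 0; -1 -28 0 0; -1 -28 0 0; -1 -28 0 0; -1 -28 0 0; -1 -28 0 0; -1 -28 0 0; -1 -28 0 0; -1 -28 0 0; 0 -25 0 0; 0 -20 0 0; 0 -15 0 0; 0 -10 0 0; 0 0 0 0; 0 0 0 0"

```text
time: 13.32
tool_pos: [0.5012, -0.1771, 0.296]
tool_rot: [[-0.994, 0.107, 0.0], [0.107, 0.994, 0.0], [0.0, 0.0, -1.0]]
wrist_force: [-0.2, 0.4, -3.3]
gripper_width: 0.873
gripper_force: 72.5
```

```bash
python3 go.py easel -41 0 200; python3 - <<'E'
from h import *
s=eyes.read_camera("scene");np.save("s6.npy",s)
cv2.imwrite("pics/s6.png",cv2.resize(s[100:260,140:300],(600,600),interpolation=cv2.INTER_CUBIC)[:,:,::-1])
E
```

```text
t 13.325 tool in frame [-35.9  17.1 296. ] shift [  5.1 -17.1  96. ] turn 0.0 q [-0.34  0.08  0.29  1.79  0.   -0.23] tool x in frame -1.0
```

View pics/s6.png

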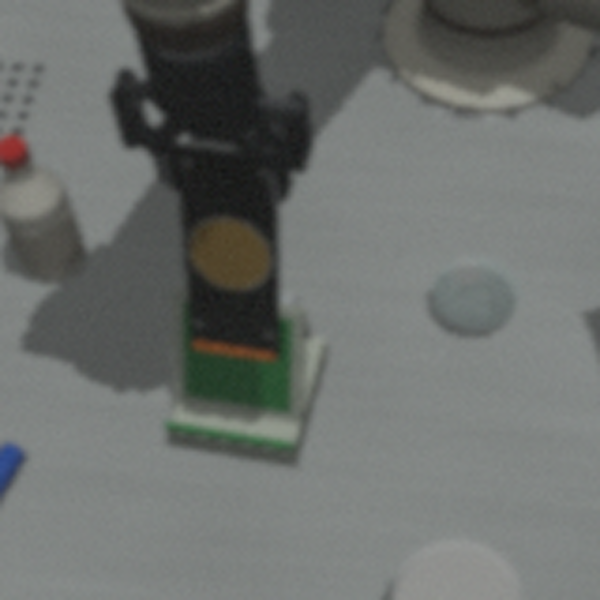

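The plate is held above the easel, disc outward. In the crop the rib is at (236,350) and the lip runs from (168,425) to (300,442). I've used all my picture views, so the rest is numeric.

```bash
python3 - <<'E'
from h import *
from go import inv
ci=eyes.camera_info("scene");s=np.load("s6.npy");o=robot.get_obs();T=o["tool_rot"];p=o["tool_pos"]
for b in blobs(s[100:260,140:300],(45,90,40),(85,255,255),20):
    b=b[:,0]+[140,100];x0,x1=b[:,0].min(),b[:,0].max();print(x0,x1,b[:,1].min(),b[:,1].max())
C=lambda L:np.array(L)/3.75-.4+np.array([140,100])
l=ray(ci,C([[168,425],[299,442]]),.038);print("lip top outer in easel frame",[(inv("easel",q)*1000).round(1) for q in l])
fl=ray(ci,C([[182,397],[296,412]]),.030);print("face line",[(inv("easel",q)*1000).round(1) for q in fl])
uv=C([[236,350]])
a=ray(ci,uv,.5)[0];b=ray(ci,uv,0)[0];n=T[:,1];k=((p-a)@n)/((b-a)@n);q=a+k*(b-a)
print("rib rel tool",(T.T@(q-p)*1000).round(1),"in easel",(inv("easel",q)*1000).round(1))
E
```

```text
190 216 186 208
lip top outer in easel frame [array([ 33.1, -55.9,  38. ]), array([28.2, 65.5, 38. ])]
face line [array([ -2.3, -54.7,  30. ]), array([-6.2, 53.3, 30. ])]
rib rel tool [-47.3  -0.  145.3] in easel [ 11.4  17.3 150.8]
```

play_rows:
  increments: "0 -8 0 0; 0 -8 0 0; 0 0 15 0; 0 0 20 0; 0 0 20 0; 0 0 20 0; 0 0 15 0; 0 0 8 0; 0 0 4 0; 0 0 0 0; 0 0 0 0"

```text
time: 14.75
tool_pos: [0.4996, -0.1935, 0.1946]
tool_rot: [[-0.994, 0.108, 0.001], [0.108, 0.994, -0.0], [-0.001, -0.0, -1.0]]
wrist_force: [-0.0, -0.6, -3.2]
gripper_width: 0.871
gripper_force: 72.5
```

```bash
cat > meas.py <<'E'
from h import *
from go import inv
def m(sv=None):
    ci=eyes.camera_info("scene");s=eyes.read_camera("scene");o=robot.get_obs();T=o["tool_rot"];p=o["tool_pos"]
    w=s[150:235,160:260]
    def loc(u,off):
        a=ray(ci,u,.5)[0];b=ray(ci,u,0)[0];n=T[:,1];k=((p-a)@n)/((b-a)@n);return (inv("easel",a+k*(b-a))*1000).round(1)
    for b in blobs(w,(3,70,50),(32,255,255),8):
        (u,v),wh,an=cv2.minAreaRect(b);print("warm blob",round(u+160,1),round(v+150,1),np.round(wh),round(an,1),cv2.contourArea(b),"in easel",loc((u+160,v+150),0))
    for b in blobs(w,(45,80,30),(85,255,255),8):
        b=b[:,0]+[160,150];print("green",b.min(0),b.max(0),len(b))
    print("tool in easel",(inv("easel",p)*1000).round(1),"F",o["wrist_force"].round(1),"w",round(o["gripper_width"],3),o["gripper_force"],"t",o["time"])
m()
E
python3 meas.py
```

```text
warm blob 200.0 186.0 [16. 18.] 90.0 218.5 in easel [-15.9   0.6 145.7]
warm blob 201.1 208.5 [20.  3.] 9.5 47.0 in easel [15.6  0.6 56.2]
green [212 186] [216 208] 49
tool in easel [-35.7   0.6 194.6] F [-0.2 -0.1 -2.7] w 0.874 72.45268821716309 t 14.8
```

play_rows:
  increments: "1 0 6 0; 1 0 6 0; 0 0 3 0; 0 0 2 0; 0 0 1 0; 0 0 1 0; 0 0 0 0"

```text
time: 15.68
tool_pos: [0.4974, -0.1932, 0.175]
tool_rot: [[-0.994, 0.108, -0.0], [0.108, 0.994, -0.0], [0.0, -0.0, -1.0]]
wrist_force: [-0.7, 1.0, -2.4]
gripper_width: 0.872
gripper_force: 72.5
```

play_rows:
  increments: "0 0 1 0; 0 0 1 0; 0 0 0 0"

```text
time: 16.05
tool_pos: [0.4973, -0.1932, 0.1729]
tool_rot: [[-0.994, 0.108, -0.0], [0.108, 0.994, 0.0], [0.0, 0.0, -1.0]]
wrist_force: [-0.0, -0.4, -2.7]
gripper_width: 0.873
gripper_force: 72.5
```

play_rows:
  increments: "0 0 1 0; 0 0 1 0; 0 0 0 0; 0 0 0 0"

```text
time: 16.55
tool_pos: [0.4974, -0.1933, 0.172]
tool_rot: [[-0.994, 0.108, 0.001], [0.108, 0.994, -0.0], [-0.001, -0.0, -1.0]]
wrist_force: [-1.7, 0.2, 5.1]
gripper_width: 0.871
gripper_force: 73.4
```

```bash
python3 meas.py
```

```text
warm blob 201.0 189.5 [15. 18.] 90.0 202.5 in easel [-16.9   0.6 124. ]
warm blob 202.5 211.2 [19.  3.] 9.5 35.0 in easel [10.8  0.6 30.4]
green [213 186] [216 208] 48
tool in easel [-37.8   0.7 172. ] F [-2.6  0.8  5. ] w 0.873 73.38307499885559 t 16.6
```

Standing on the ledge with about 8 N of contact. Now lean it back toward the face.

play_rows:
  increments: "3 0 1 0; 3 0 1 0; 3 0 1.2 0; 3 0 1.3 0; 3 0 1.4 0; 0 0 0 0; 0 0 0 0"

```text
time: 17.48
tool_pos: [0.4831, -0.1918, 0.1671]
tool_rot: [[-0.994, 0.108, 0.003], [0.108, 0.994, -0.001], [-0.003, -0.001, -1.0]]
wrist_force: [-2.9, 0.6, 9.1]
gripper_width: 0.872
gripper_force: 71.8
```

```bash
python3 meas.py
```

```text
warm blob 202.0 188.0 [16. 18.] 90.0 222.0 in easel [-26.7   0.5 118.4]
warm blob 202.5 211.0 [19.  3.] 9.5 36.0 in easel [10.   0.5 30.1]
green [214 186] [216 208] 47
green [190 182] [191 204] 44
tool in easel [-52.3   0.5 167.1] F [-1.8  1.4  9.3] w 0.871 71.78385257720947 t 17.525
```

play_rows:
  increments: "2.5 0 0.8 0; 2.5 0 0.8 0; 2.5 0 0.6 0; 0 0 0 0"

```text
time: 18.02
tool_pos: [0.4753, -0.191, 0.1639]
tool_rot: [[-0.994, 0.108, 0.002], [0.108, 0.994, -0.001], [-0.002, -0.001, -1.0]]
wrist_force: [-1.4, 0.0, 7.0]
gripper_width: 0.875
gripper_force: 70.6
```

play_rows:
  increments: "2 0 0 0; 2 0 0 0; 0 0 0 0; 0 0 0 0"

```text
time: 18.52
tool_pos: [0.4722, -0.1905, 0.1632]
tool_rot: [[-0.994, 0.108, 0.003], [0.108, 0.994, -0.0], [-0.003, -0.0, -1.0]]
wrist_force: [7.8, -1.0, 1.4]
gripper_width: 0.869
gripper_force: 70.5
```

```bash
python3 meas.py
```

```text
warm blob 203.0 186.5 [19. 16.] 45.0 239.0 in easel [-36.2   0.6 113.5]
warm blob 202.5 210.8 [19.  3.] 9.5 36.0 in easel [ 9.6  0.7 31.2]
green [214 186] [216 208] 46
green [189 182] [192 204] 44
tool in easel [-63.2   0.6 163.2] F [ 7.4 -0.1  0.7] w 0.873 70.47704815864563 t 18.575
```

The plate is against the face (Fx about +8 N) with its foot on the ledge. Release and rise straight up.

play_rows:
  increments: "0 0 0 0; 0 0 0 0; 0 0 0 0; 0 0 0 0; 0 0 0 0"
  fingers: 1

```text
time: 19.2
tool_pos: [0.471, -0.1904, 0.1628]
tool_rot: [[-0.994, 0.108, -0.0], [0.108, 0.994, 0.0], [0.0, 0.0, -1.0]]
wrist_force: [0.2, -0.6, -0.0]
gripper_width: 1.0
gripper_force: 0.0
```

```bash
python3 meas.py
```

```text
warm blob 202.8 186.2 [19. 16.] 18.4 232.5 in easel [-34.7   0.7 117.1]
warm blob 202.5 210.7 [19.  3.] 9.5 39.5 in easel [10.3  0.7 32.3]
green [214 186] [216 208] 46
green [189 182] [192 204] 46
tool in easel [-64.4   0.7 162.9] F [-0.7  0.2  0.4] w 1.001 0.0 t 19.25
```

The disc is at (-35, 117), against (-34, 118) when fully seated. Retreat upward.

play_rows:
  increments: "0 0 -5 0; 0 0 -10 0; 0 0 -15 0; 0 0 -20 0; 0 0 -20 0; 0 0 -20 0; 0 0 -20 0; 0 0 0 0; 0 0 0 0; 0 0 0 0"

```text
time: 20.5
tool_pos: [0.4708, -0.1903, 0.2721]
tool_rot: [[-0.994, 0.108, -0.001], [0.108, 0.994, 0.0], [0.001, 0.0, -1.0]]
wrist_force: [0.5, -0.9, 1.1]
gripper_width: 1.002
gripper_force: 0.0
```

```bash
python3 meas.py; python3 -c "
from h import *
print(workorder.job_done())"
```

```text
warm blob 202.7 186.1 [19. 16.] 26.6 228.0 in easel [-34.5   0.8 118.4]
warm blob 202.5 210.7 [19.  3.] 9.5 38.5 in easel [10.5  0.8 32.7]
green [214 186] [216 208] 47
green [190 182] [192 204] 45
tool in easel [-64.7   0.7 272.2] F [-0.2 -0.7  0.1] w 1.001 0.0 t 20.55
the job is handed in; nothing more can be done
None
```

The plate was tipped in the bin and drawn out by its raised edge. It now stands released on the easel's ledge, centred and leaning on the face with the gold disc outward; I handed the job in at 20.6 s, and no verdict was returned.

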